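# Scan the lot label, then hold the scanner down in its sync dock

### The arm

A 7-joint arm with a two-finger parallel gripper is mounted at the origin on the work surface. World frame = base frame: x ahead of the robot, y to its left, z up, the work surface at z = 0. Lengths are in m, angles in degrees, forces in N, time in s.
With the tool pointing down it reaches from about 0.425 to 0.875 m from the base axis. Payload 4.7 kg.
Tool frame: the origin (TCP) lies at the very end of the fingers, on their centre line; the grasp point (between the pads) lies robot.pinch_z behind it (robot.pinch_z is the distance from the TCP to the grasp point, in m); z points along the fingers, y is the line along which they close (so a half turn about z gives the same grasp; the last joint's range is limited). The gripper opens to 85 mm and grips with 20 to 120 N. Pads are 22 mm wide; open, the fingers measure 114 mm over their backs; the gripper's body (76 mm by 85 mm) begins 54 mm behind the grasp point. The pads swing forward as they close: fully open they stand 13 mm farther back than shut.
Start: joints at [-70.01, 18.392, -4.016, 83.108, 1.295, 78.541, -3.26], TCP at [0.214, 0.614, 0.2] pointing down, gripper open.
Joint ranges: [-163.93, 163.93], [-17.29, 119.83], [-79.2, 71.16], [3.27, 140.29], [-89.18, 269.18], [5.43, 117.66], [-154.24, 154.24]. Speed limits (degrees/s): [147.25, 147.25, 180, 180, 180, 180, 180].

### API

Orientations are given as [roll, pitch, yaw] about the fixed x, y, z axes, in that order (R = Rz(yaw) Ry(pitch) Rx(roll)).
In Python, from bench import robot gives the robot as it stands. The module is installed in compiled form; this text tells all that it offers.
- The arm moves only by the tool step_arm, never from a script. Its arguments are lists of equal length, an entry for each row: "twist": the turn, a rotation vector about the tool's x, y, z in degrees, a list of three; "delta_pos": the shift along the tool's x, y, z in cm, a list of three; "claw": the opening, from 0 (shut) to 1 (fully open). In form: {"twist": [[wx, wy, wz], ...], "delta_pos": [[x, y, z], ...], "claw": [claw, ...]}. A call has 1 to 12 rows; each row shifts and turns the commanded pose from where the row before left it, along the tool's axes as they then stand; what a row does not reach is not made up. A row lasts 1/8 s, in which the tool goes at most 62.5 mm and 10.7 degrees, less where a joint would pass 70% of its speed; a pose out of reach is approached as far as the arm can. A call is refused whole if a number of a shift passes 6.25 or a number of a turn 10.7, either way. A call with a gripper value outside its range is refused whole. The fingers move at their own pace and stop on an object; the grip force is fixed at half the most. Time passes only in rows, so rows that do not move let the fingers close. It gives the time, the measured TCP pose, the force, the opening and the grip force at its end, in the units of the state.
- robot.read_state(): the state, without advancing time (a new reading comes with each control period).
- robot.snapshot(name): name is "side" or "top" or "wrist"; returns a dict with "color" (480x640x3 uint8, blue, green, red), "intrinsics" (3x3 intrinsics, pixels), "distortion" ([k1, k2, p1, p2, k3] as OpenCV has them; the pictures are not rectified), "extrinsics" (4x4, takes a point from camera to world coordinates); the wrist camera has in their place "T_tool_cam" (4x4, takes a point from camera to tool coordinates, whose origin is the TCP and whose axes are the flange's). Camera axes: x right, y down, z forward; pixel columns grow to the right and rows downward; lengths in m; the calibration is good to about 2 mm. A picture is of the moment at which its call begins: read the wrist's pose just before it. There is no depth.
- robot.hand_in(): hands the job in; it is judged then, once.
The state is a dict: "t": time; "q": joint angles; "joint_velocities": joint speeds; "joint_efforts": joint torques, N m; "tool_pos": TCP position; "eef_rot": TCP orientation; "contact_force": force on the tool from outside, world axes, zero at the start; "wrist_torque": the same for the moment, N m; "opening": opening from 0.0 (shut) to 1.0 (fully open); "gripper_force": force on a finger pad.
Only numpy, scipy, OpenCV 4.12 (cv2) and the standard library are available. Lean on these libraries where they do the work, as an engineer would, in place of code of your own. Each camera call takes 0.05 s, during which the arm holds its last target. There are 200 camera calls.

### The job

Lift the stick scanner out of its holder, point its nose squarely at the barcode label on the sloped stand from about 5 cm away and hold it still there for two seconds. Then press the scanner, upright and nose down, onto the middle of the sprung plunger in the sync dock until the plunger is fully down on its stop, without slamming or forcing it, and finish still gripping the scanner and holding the plunger down. Leave the stock standing around as it is.

Things in the scene. Friction and masses are not known exactly. Their poses are not given: they have to be found in the camera images.
- wand: stick scanner, 155 mm tall, 0.15 to 0.3 kg, standing nose down in the holder. From the nose up: grey square body 32 x 32 mm (0 to 75 mm), rubber collar 44 x 44 mm (75 to 81 mm), black square handle 28 x 28 mm (81 to 155 mm), to be gripped across two flat sides from above about 118 mm above the nose. Origin: centre of the nose face (its lower end); z runs along the stick from nose to handle end, so it scans out along -z; x and y are square to the flat sides
- holder: fixed steel holder: square cup 56 x 56 mm outside, 44 x 44 mm inside, rim 62 mm above the table, on a 100 x 100 mm base plate. Origin: centre of its underside; z up. The scanner's nose rests 12 mm above the table in it and is lifted straight out
- label: barcode label, white paper 46 x 66 mm with dark bars, on a bare 100 x 110 mm aluminium plate that slopes 25 degrees from level, facing up and towards the robot's side, on a fixed stand with 110 x 110 mm foot. Origin: centre of the label's face, 70 mm above the table; z points squarely out of the face (25 degrees from vertical, leaning to the low edge of the plate), y runs level along the plate
- dock: fixed grey sync dock 110 x 110 mm, 75 mm high, with a 62 x 62 mm square well open at the top, in which the plunger sits. Origin: centre of its underside; z up
- plunger_top (a point): centre of the top face of the round steel plunger (52 mm diameter) in the dock's well; 65 mm above the table when up, 45 mm when fully down
- plunger (a joint): plunger travel in m: 0 up, 0.020 fully down on its hard stop. Spring: 3 N to start it moving, 9 N at the stop; it springs back up when let go
- juice: small amber juice bottle, 48 mm diameter, 100 mm high, loose, to be left alone; origin: centre of its underside
- jar: glass jar with steel lid, 52 mm diameter, 70 mm high, loose, to be left alone; origin: centre of its underside
- can: bare drinks can, 52 mm diameter, 90 mm high, loose, to be left alone; origin: centre of its underside
- tape: roll of clear tape, 90 mm diameter, 40 mm high, lying flat, loose, to be left alone; origin: centre of its underside
- eggs: grey pulp egg box with six domes 100 x 150 x 65 mm, loose, to be left alone; origin: centre of its underside
- tub: clear food tray with lid 116 x 156 x 53 mm, loose, to be left alone; origin: centre of its underside
Things that resemble listed ones, but are neither listed nor needed, are in the scene too. There is more than one size of the wand; the job needs the smallest. What is shaped like the dock but blue is not meant.

How it is judged:
By the outcome, as a careful person would: the job done as asked, in the order asked, and still so for the second after the job is handed in, while the arm keeps its last pose, push and grip.
It also fails if it takes over 51 s, if anything falls off the work surface, if the arm or the gripper's body presses on something with over 40 N, if the wrist force passes 120 N, or if a joint passes its speed limit or range.

## Working session

There is one attempt and no reset: what is moved stays moved. The work goes in short steps, Python scripts to look and compute and a tool call to move; the robot and the scene stay as the last step left them, time stands still between calls to the robot, and variables do not carry over. Pictures are saved under pics/ and viewed, at most 13 in all, crops included, and the job is handed in when it is done.

Besides the shell and the picture viewer there is one more tool, called after "Request:" as a command line: name --argument value ..., lists and objects as JSON in quotes. step_arm: Moves the arm, as the interface text tells. Its arguments: {"type":"object","properties":{"twist":{"type":"array","items":{"type":"array","items":{"type":"number"}}},"delta_pos":{"type":"array","items":{"type":"array","items":{"type":"number"}}},"claw":{"type":"array","items":{"type":"number"}}},"required":["twist","delta_pos","claw"]}

```bash
mkdir -p pics; python3 - <<'E'
from bench import robot
import cv2,pickle
s=robot.read_state(); print(s, robot.pinch_z)
d={}
for n in("side","top","wrist"):
    d[n]=robot.snapshot(n); cv2.imwrite(f"pics/{n}0.png",d[n]["color"])
    print(n,{k:v for k,v in d[n].items() if k!="color"})
pickle.dump(d,open("s0.pkl","wb"))
E
```

```text
{'t': 0.0, 'q': array([-70.01169461,  18.43977066,  -4.01652702,  83.17626014,
         1.29601604,  78.53989168,  -3.25797381]), 'joint_velocities': array([ 0.01512641,  0.03354273,  0.00163606, -0.00229681, -0.04761011,
        0.03774492,  0.02575121]), 'joint_efforts': array([-4.14100232e-04, -4.93586361e+01, -3.82121578e-01, -3.14336228e+01,
        1.32404856e-02,  1.14920520e-02, -4.97085551e-06]), 'tool_pos': array([0.21340187, 0.61333136, 0.19900373]), 'eef_rot': array([-1.79889383e+02,  6.44839199e-03,  1.60824654e+02]), 'contact_force': array([ 0.18100878,  0.38589555, -0.00780968]), 'wrist_torque': array([-0.01164496,  0.01001166, -0.02596911]), 'gripper_force': 0.0, 'opening': 0.9988402704772035} 0.0187
side {'intrinsics': array([[555.31721468,   0.        , 316.83973731],
       [  0.        , 555.31721468, 236.67927752],
       [  0.        ,   0.        ,   1.        ]]), 'distortion': array([-0.00182948,  0.        ,  0.        ,  0.        ,  0.        ]), 'extrinsics': array([[ 0.96321149, -0.17636693,  0.20277656,  0.32683493],
       [-0.26841659, -0.59408391,  0
[... 590 characters left out ...]
54,  1.28805446],
       [ 0.        ,  0.        ,  0.        ,  1.        ]])}
wrist {'intrinsics': array([[414.06177718,   0.        , 321.17493589],
       [  0.        , 414.06177718, 239.4481413 ],
       [  0.        ,   0.        ,   1.        ]]), 'distortion': array([-0.07386173,  0.        ,  0.        ,  0.        ,  0.        ]), 'T_tool_cam': array([[-1.67474416e-03, -9.64600376e-01, -2.63710655e-01,
         6.53812309e-02],
       [ 9.99998596e-01, -1.60226957e-03, -4.89900481e-04,
         1.08169108e-03],
       [ 5.00226294e-05, -2.63711105e-01,  9.64601706e-01,
        -1.75238757e-01],
       [ 0.00000000e+00,  0.00000000e+00,  0.00000000e+00,
         1.00000000e+00]])}
```

View pics/top0.png

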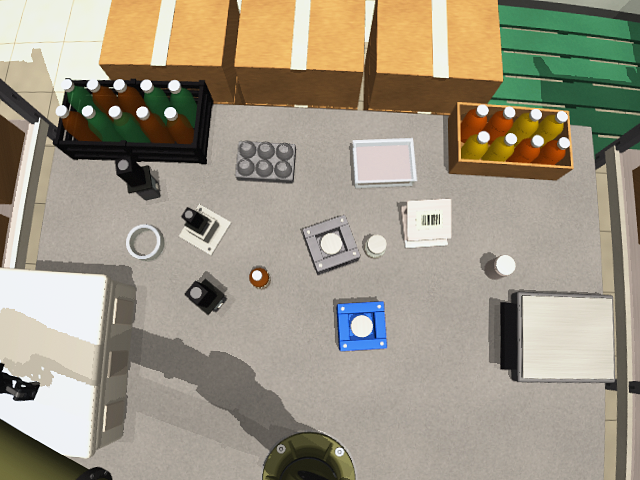

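View pics/side0.png

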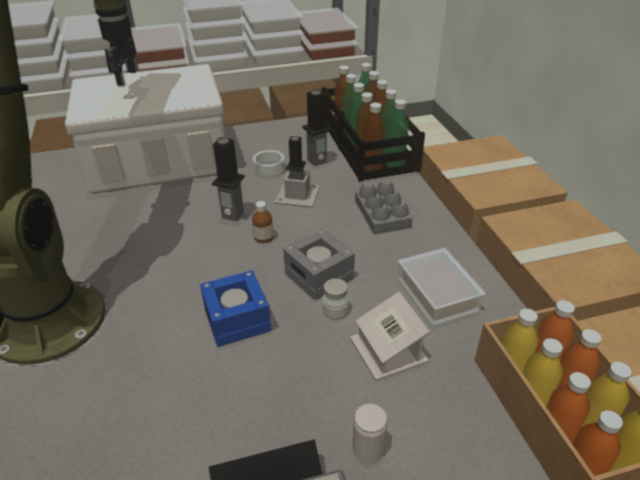

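The top view shows three black stick scanners: (205,295) free-standing and large, (135,175) free-standing and large, and (195,220) in the holder with the white base plate. In the side view they are at (228,180), (317,125) and (296,165). The one in the holder fits, because it is the smallest and stands in the cup. The grey dock is at top (331,243), the label at (431,219), and the blue decoy at (361,326). I'll confirm these in an enlarged crop.

```bash
python3 - <<'E'
import pickle,cv2,numpy as np
d=pickle.load(open("s0.pkl","rb"))
def c(n,u,v,w,h,k): return cv2.resize(d[n]["color"][v:v+h,u:u+w],None,fx=k,fy=k,interpolation=cv2.INTER_CUBIC)
a=c("top",165,190,80,75,5)   #400x375
b=c("top",295,205,80,75,5)
e=c("top",395,190,66,56,4); f=c("side",350,290,66,56,4); g=c("side",262,130,66,56,4)
out=np.zeros((599,800,3),np.uint8); out[:375,:400]=a; out[:375,400:]=b
for i,x in enumerate((e,f,g)): out[375:599,i*264:i*264+264]=x
cv2.imwrite("pics/crop1.png",out)
E
```

```text
(no output)
```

View pics/crop1.png

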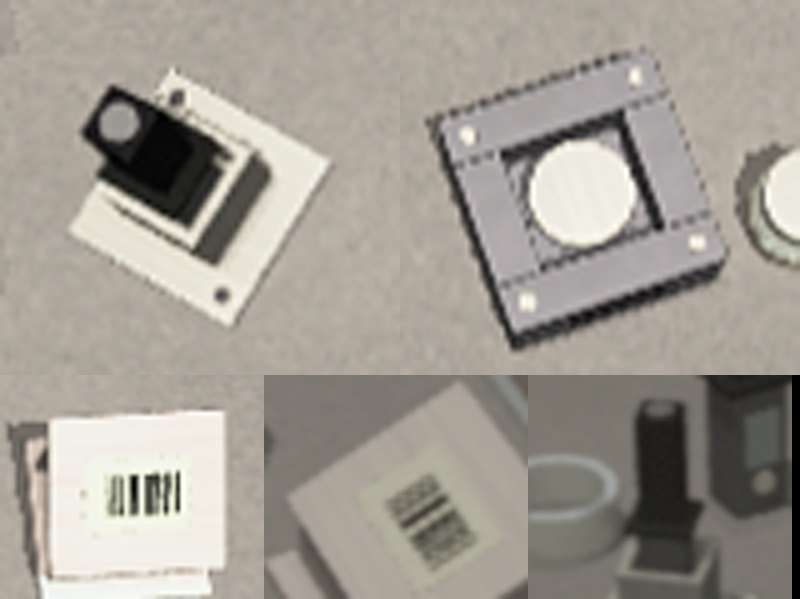

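The crop confirms it. The holder has a white plate and steel cup with the small scanner in it. The dock is grey with screws at its four corners and a round plunger. The label plate carries the barcode. Now I'll compute positions.

```bash
cat > h.py <<'E'
import numpy as np,cv2,pickle
from scipy.spatial.transform import Rotation as R
def T_tool(s):
    T=np.eye(4);T[:3,:3]=R.from_euler('xyz',s["eef_rot"],degrees=True).as_matrix();T[:3,3]=s["tool_pos"];return T
def ray(im,uv,s=None):
    E=im["extrinsics"] if "extrinsics" in im else T_tool(s)@im["T_tool_cam"]
    p=cv2.undistortPoints(np.array([[uv]],float),im["intrinsics"],im["distortion"])[0,0]
    d=E[:3,:3]@np.array([p[0],p[1],1]);return E[:3,3],d/np.linalg.norm(d)
def onz(im,uv,z,s=None):
    o,d=ray(im,uv,s);return o+d*(z-o[2])/d[2]
def tri(rays):
    A=sum(np.eye(3)-np.outer(d,d) for o,d in rays);b=sum((np.eye(3)-np.outer(d,d))@o for o,d in rays)
    return np.linalg.solve(A,b)
def proj(im,p,s=None):
    E=im["extrinsics"] if "extrinsics" in im else T_tool(s)@im["T_tool_cam"]
    C=np.linalg.inv(E);return cv2.projectPoints(np.array([p],float),cv2.Rodrigues(C[:3,:3])[0],C[:3,3],im["intrinsics"],im["distortion"])[0][0,0]
E
python3 - <<'E'
from h import *
np.set_printoptions(precision=4,suppress=True)
d=pickle.load(open("s0.pkl","rb"));t,sd=d["top"],d["side"]
def P(pts,off,k,z,o0=(0,0)): return np.array([onz(t,((u-o0[0])/k+off[0]-.4,(v-o0[1])/k+off[1]-.4),z) for u,v in pts])
h=P([(172,67),(330,162),(232,325),(68,232)],(165,190),5,.005)
print("holder",h.mean(0),np.linalg.norm(h-np.roll(h,1,0),axis=1),[np.degrees(np.arctan2(*(h[i]-h[i-1])[1::-1])) for i in range(4)])
print("handle top",P([(119,123)],(165,190),5,.167))
k=P([(468,135),(635,76),(697,242),(527,301)],(295,205),5,.075,(400,0))
print("dock",k.mean(0),[np.degrees(np.arctan2(*(k[i]-k[i-1])[1::-1])) for i in range(4)],np.linalg.norm(k-np.roll(k,1,0),axis=1))
print("plunger",P([(583,192)],(295,205),5,.065,(400,0)))
L=P([(145,494)],(395,190),4,.07,(0,375));print("label",L)
a=(431.2-.4,219.75-.4);b=(392-.4,325.75-.4)
print("side",onz(sd,b,.07),"tri",tri([ray(t,a),ray(sd,b)]))
for y in(-100,-90,-80,-70,-180): pass
# label plate yaw: project plate corners for yaw hypotheses
c=L[0]
for yaw in(170,175,180,185,190):
    M=(R.from_euler('z',yaw,degrees=True)*R.from_euler('y',25,degrees=True)).as_matrix()
    print(yaw,[proj(t,c+M@np.array(q)) .round(1) for q in [(-.05,-.055,0),(-.05,.055,0),(.05,.055,0),(.05,-.055,0)]],[proj(sd,c+M@np.array(q)) .round(1) for q in [(-.05,-.055,0),(-.05,.055,0),(.05,.055,0),(.05,-.055,0)]])
E
```

```text
holder [0.5969 0.2965 0.005 ] [0.1007 0.0986 0.0971 0.0997] [np.float64(-26.884557406820136), np.float64(-118.05738181415175), np.float64(153.736521269186), np.float64(64.00636320556644)]
handle top [[0.5953 0.2988 0.167 ]]
dock [ 0.5649 -0.0274  0.075 ] [np.float64(22.224733532528614), np.float64(-67.22724269566352), np.float64(-157.59681908072483), np.float64(112.13767138488112)] [0.0856 0.0859 0.0865 0.0862]
plunger [[ 0.5649 -0.0283  0.065 ]]
label [[ 0.635  -0.2698  0.07  ]]
side [ 0.6354 -0.2654  0.07  ] tri [ 0.6339 -0.2688  0.074 ]
170 [array([414. , 194.7]), array([457.8, 204.7]), array([447.3, 243.5]), array([404.1, 233.8])] [array([410.9, 295.7]), array([425.6, 340.3]), array([372.4, 360.6]), array([362.4, 315.3])]
175 [array([412.1, 196.3]), array([456.5, 202.5]), array([449.1, 242. ]), array([405.4, 236. ])] [array([407.9, 294.5]), array([427.6, 338.2]), array([375.6, 362.1]), array([360.3, 317. ])]
180 [array([410.4, 198. ]), array([455. , 200.5]), array([450.8, 240.2]), array([406.9, 238. ])] [array([404.7, 293.5]), array([429.3, 336.1]), array([378.9, 363.3]), array([358.5, 319. ])]
185 [array([408.8, 199.9]), array([453.3, 198.5]), array([452.2, 238.3]), array([408.5, 240. ])] [array([401.5, 292.7]), array([430.7, 333.8]), array([382.3, 364.3]), array([356.9, 321. ])]
190 [array([407.5, 202. ]), array([451.4, 196.8]), array([453.5, 236.3]), array([410.3, 241.7])] [array([398.3, 292.1]), array([431.9, 331.4]), array([385.8, 365.1]), array([355.5, 323.2])]
```

```bash
cat >> h.py <<'E'
def tool_R(zdir,ydir):
    z=np.array(zdir,float);z/=np.linalg.norm(z);y=np.array(ydir,float);y-=z*(y@z);y/=np.linalg.norm(y)
    return np.column_stack([np.cross(y,z),y,z])
def rows(T0,p,Rt,n,rot=1):
    "n rows from measured pose T0 to (p,Rt), interpolated; rounded"
    w=R.from_matrix(T0[:3,:3].T@Rt).as_rotvec()
    tw,dp=[],[];C=T0.copy()
    for i in range(1,n+1):
        q=T0[:3,3]+(np.array(p)-T0[:3,3])*i/n
        d=np.round(C[:3,:3].T@(q-C[:3,3])*100,2); t=np.round(np.degrees(w)/n,1)
        C[:3,3]+=C[:3,:3]@d/100; C[:3,:3]=C[:3,:3]@R.from_rotvec(np.radians(t)).as_matrix()
        tw.append(t.tolist());dp.append(d.tolist())
    print("twist",tw);print("delta",dp)
E
python3 - <<'E'
from h import *
from bench import robot
np.set_printoptions(precision=4,suppress=True)
d=pickle.load(open("s0.pkl","rb"));t,sd=d["top"],d["side"]
for a,b in(((195,294),(226,143)),((125,165),(317,95))): print("bigwand top",tri([ray(t,a),ray(sd,b)]))
T=T_tool(robot.read_state())
th=np.radians(63.2)
rows(T,(0.597,0.2975,0.27),tool_R((0,0,-1),(np.cos(th),np.sin(th),0)),12)
E
```

```text
bigwand top [0.4185 0.2573 0.2043]
bigwand top [0.6939 0.4469 0.2056]
twist [[-0.0, 0.0, 0.6], [-0.0, 0.0, 0.6], [-0.0, 0.0, 0.6], [-0.0, 0.0, 0.6], [-0.0, 0.0, 0.6], [-0.0, 0.0, 0.6], [-0.0, 0.0, 0.6], [-0.0, 0.0, 0.6], [-0.0, 0.0, 0.6], [-0.0, 0.0, 0.6], [-0.0, 0.0, 0.6], [-0.0, 0.0, 0.6]]
delta [[-3.88, -1.44, -0.59], [-3.9, -1.39, -0.58], [-3.92, -1.36, -0.59], [-3.92, -1.32, -0.59], [-3.94, -1.27, -0.59], [-3.96, -1.23, -0.58], [-3.96, -1.19, -0.59], [-3.98, -1.15, -0.59], [-3.99, -1.11, -0.58], [-4.0, -1.06, -0.59], [-4.02, -1.03, -0.59], [-4.02, -0.98, -0.58]]
```

Request:
step_arm --twist '[[0, 0, 0.6], [0, 0, 0.6], [0, 0, 0.6], [0, 0, 0.6], [0, 0, 0.6], [0, 0, 0.6], [0, 0, 0.6], [0, 0, 0.6], [0, 0, 0.6], [0, 0, 0.6], [0, 0, 0.6], [0, 0, 0.6]]' --delta_pos '[[-3.9, -1.4, -2.4], [-3.9, -1.4, -2.3], [-3.9, -1.4, -2.3], [-3.9, -1.3, 0], [-3.9, -1.3, 0], [-4, -1.2, 0], [-4, -1.2, 0], [-4, -1.1, 0], [-4, -1.1, 0], [-4, -1.1, 0], [-4, -1, 0], [-4, -1, 0]]' --claw '[1, 1, 1, 1, 1, 1, 1, 1, 1, 1, 1, 1]'

```text
t: 1.65
tool_pos: [0.598, 0.2972, 0.2698]
eef_rot: [-180.0, -0.0, 153.6]
contact_force: [0.8, -0.4, 0.1]
opening: 1.003
gripper_force: 0.0
```

Request:
step_arm --twist '[[0, 0, 0], [0, 0, 0]]' --delta_pos '[[0, 0, 0], [0, 0, 0]]' --claw '[1, 1]'

```text
t: 1.9
tool_pos: [0.5968, 0.2986, 0.2696]
eef_rot: [-180.0, -0.1, 153.6]
contact_force: [-0.8, 0.8, -0.5]
opening: 1.0
gripper_force: 0.0
```

```bash
python3 - <<'E'
from h import *
from bench import robot
s=robot.read_state(); im=robot.snapshot("wrist"); print(s["t"],s["tool_pos"],s["eef_rot"],s["q"])
pickle.dump((s,im),open("w1.pkl","wb"))
cv2.imwrite("pics/w1.png",im["color"])
print(proj(im,(.5953,.2988,.167),s),proj(im,(.597,.2965,.062),s))
E
```

```text
1.9 [0.59675717 0.29863176 0.26963864] [-1.79988057e+02 -6.87534844e-02  1.53640386e+02] [-38.28608608  19.4364719   12.79255424  74.445743    -4.28017862
  86.62612202  37.6960473 ]
[318.86238811 223.05797204] [318.10988164 200.53224623]
```

View pics/w1.png

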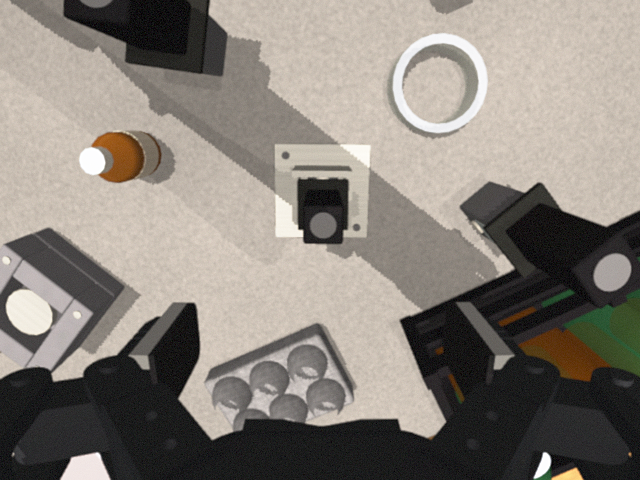

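The wrist view shows the holder's plate at (275–370, 144–238), square to the image. The handle top is at about (323,225) and the collar centre at x≈323, so the stick stands upright and lines up with the fingers.

```bash
python3 - <<'E'
from h import *
s,im=pickle.load(open("w1.pkl","rb"))
p=onz(im,(323,225),.167,s);print("handle",p); print("plate",onz(im,(322.5,191),.005,s),"dock plunger?",onz(im,(29,312),.065,s))
T=T_tool(s); rows(T,(p[0],p[1],.112),T[:3,:3],1)
E
```

```text
handle [0.59779834 0.30073987 0.167     ]
plate [0.59853523 0.30050233 0.005     ] dock plunger? [ 0.56561963 -0.02590862  0.065     ]
twist [[0.0, 0.0, 0.0]]
delta [[-0.02, 0.24, 15.76]]
```

Request:
step_arm --twist '[[0, 0, 0], [0, 0, 0], [0, 0, 0], [0, 0, 0], [0, 0, 0], [0, 0, 0], [0, 0, 0], [0, 0, 0], [0, 0, 0], [0, 0, 0], [0, 0, 0]]' --delta_pos '[[0, 0.22, 1], [0, 0, 2], [0, 0, 2], [0, 0, 2], [0, 0, 2], [0, 0, 2], [0, 0, 1.5], [0, 0, 1.2], [0, 0, 1], [0, 0, 0.8], [0, 0, 0.2]]' --claw '[1, 1, 1, 1, 1, 1, 1, 1, 1, 1, 1]'

```text
t: 3.32
tool_pos: [0.5981, 0.3, 0.1127]
eef_rot: [-180.0, -0.0, 153.6]
contact_force: [-0.7, 0.2, 0.1]
opening: 1.003
gripper_force: 0.0
```

Request:
step_arm --twist '[[0, 0, 0], [0, 0, 0], [0, 0, 0], [0, 0, 0], [0, 0, 0], [0, 0, 0], [0, 0, 0], [0, 0, 0]]' --delta_pos '[[0, 0, 0], [0, 0, 0], [0, 0, 0], [0, 0, 0], [0, 0, 0], [0, 0, 0], [0, 0, 0], [0, 0, 0]]' --claw '[0.6, 0.3, 0, 0, 0, 0, 0, 0]'

```text
t: 4.32
tool_pos: [0.5987, 0.3001, 0.1138]
eef_rot: [180.0, 0.0, 153.6]
contact_force: [-0.3, -0.9, 5.3]
opening: 0.316
gripper_force: 60.0
```

```bash
python3 - <<'E'
from h import *
from bench import robot
s=robot.read_state(); im=robot.snapshot("wrist"); print(s)
pickle.dump((s,im),open("w2.pkl","wb"))
cv2.imwrite("pics/w2.png",im["color"])
E
```

```text
{'t': 4.325, 'q': array([-38.0967899 ,  23.6108722 ,  12.03043809,  86.76503502,
        -5.09042072,  70.0975908 ,  38.29708064]), 'joint_velocities': array([-0.1236275 , -0.06580441,  0.03946295, -0.02570505, -0.06193569,
       -0.01993382, -0.00698211]), 'joint_efforts': array([-3.62838702e-01, -4.86226165e+01,  2.49181598e+00, -2.78059673e+01,
       -1.69492154e-01, -1.04338846e-01,  1.13597000e-05]), 'tool_pos': array([0.59869662, 0.30014539, 0.11375622]), 'eef_rot': array([1.79951769e+02, 3.95728487e-02, 1.53612956e+02]), 'contact_force': array([-0.26536589, -0.88082866,  5.32359227]), 'wrist_torque': array([-0.10881734, -0.03367643,  0.00017527]), 'gripper_force': 59.99762177467346, 'opening': 0.31600358822136776}
```

View pics/w2.png

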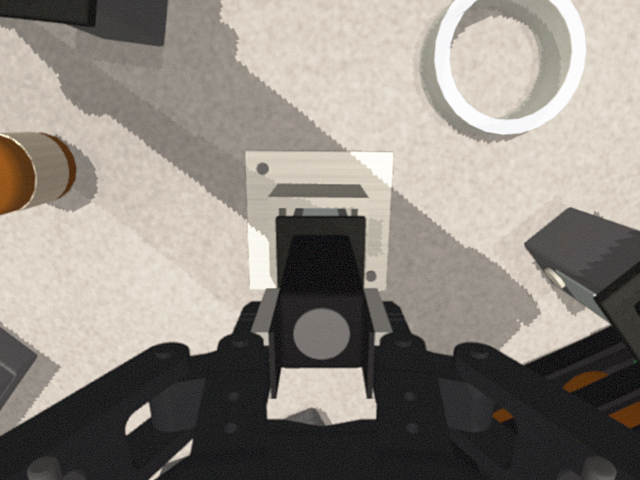

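The handle is gripped squarely between the pads, with the handle top at (321,333) and the collar square to the view. The grip force is 60 N. I'll lift it straight up.

Request:
step_arm --twist '[[0, 0, 0], [0, 0, 0], [0, 0, 0], [0, 0, 0], [0, 0, 0], [0, 0, 0], [0, 0, 0], [0, 0, 0], [0, 0, 0], [0, 0, 0]]' --delta_pos '[[0, 0, -0.5], [0, 0, -1], [0, 0, -1.5], [0, 0, -2], [0, 0, -2], [0, 0, -2], [0, 0, -3], [0, 0, -3], [0, 0, -2], [0, 0, -1]]' --claw '[0, 0, 0, 0, 0, 0, 0, 0, 0, 0]'

```text
t: 5.62
tool_pos: [0.5988, 0.3002, 0.2956]
eef_rot: [179.9, 0.1, 153.6]
contact_force: [0.1, 0.5, -1.6]
opening: 0.307
gripper_force: 59.4
```

```bash
python3 - <<'E'
from h import *
from bench import robot
s=robot.read_state(); im=robot.snapshot("wrist"); sd=robot.snapshot("side");print(s["t"],s["tool_pos"],s["eef_rot"],s["contact_force"],s["opening"],s["gripper_force"],s["wrist_torque"])
pickle.dump((s,im,sd),open("w3.pkl","wb"))
s2,im2=pickle.load(open("w2.pkl","rb"))
a=im2["color"][270:420,230:410];b=im["color"][270:420,230:410]
p=proj(sd,s["tool_pos"]).astype(int);print(p)
c=cv2.resize(sd["color"][p[1]-70:p[1]+80,p[0]-70:p[0]+80],(450,450),interpolation=cv2.INTER_CUBIC)
o=np.zeros((450,630,3),np.uint8);o[:150,:180]=a;o[150:300,:180]=b;o[:,180:]=c
for k in(0,-.1018):
    q=(proj(sd,s["tool_pos"]+[0,0,k])-p+70)*3+[180,0]; print(k,q)
cv2.imwrite("pics/w3.png",o)
E
```

```text
5.625 [0.59880775 0.30024708 0.29562846] [1.79858770e+02 9.35019674e-02 1.53612896e+02] [ 0.14957171  0.48448082 -1.59563239] 0.3065807182800914 59.43301856517792 [-2.05144495e-03 -4.84508866e-05  3.68157412e-02]
[293  88]
0 [392.68421197 212.8526776 ]
-0.1018 [397.53177299 331.34599924]
```

View pics/w3.png

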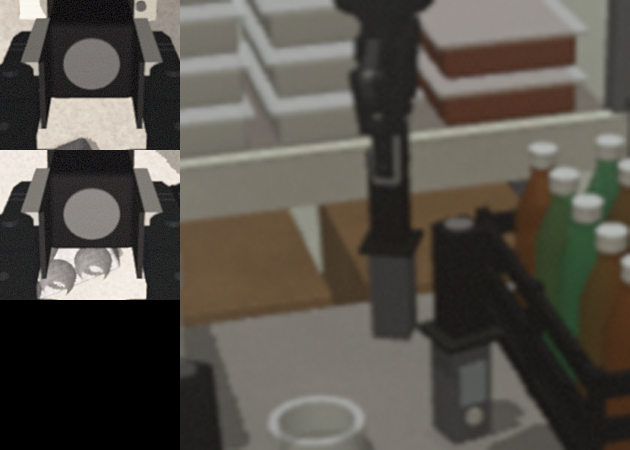

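The wand hangs straight and has not slipped. In the crop its nose is at (394,335), against a predicted (397,331). Next I'll move to a viewing pose near the label.

```bash
cat >> h.py <<'E'
def lab(c,yaw):
    M=(R.from_euler('z',yaw,degrees=True)*R.from_euler('y',25,degrees=True)).as_matrix()
    return M[:,2],tool_R(-M[:,2],-M[:,0])   # tool y along plate slope, upwards
E
python3 - <<'E'
from h import *
from bench import robot
T=T_tool(robot.read_state())
c=np.array([.6345,-.2685,.07]);n,Rt=lab(c,186);print(n,Rt)
p=c+.192*n-.04*Rt[:,0];print(p)
rows(T,p,Rt,18)
E
```

```text
[-0.42030311 -0.04417564  0.90630779] [[-0.10452846  0.90134294  0.42030311]
 [ 0.9945219   0.09473496  0.04417564]
 [ 0.          0.42261826 -0.90630779]]
[ 0.55798294 -0.3167626   0.2440111 ]
twist [[-1.3, -0.7, 3.1], [-1.3, -0.7, 3.1], [-1.3, -0.7, 3.1], [-1.3, -0.7, 3.1], [-1.3, -0.7, 3.1], [-1.3, -0.7, 3.1], [-1.3, -0.7, 3.1], [-1.3, -0.7, 3.1], [-1.3, -0.7, 3.1], [-1.3, -0.7, 3.1], [-1.3, -0.7, 3.1], [-1.3, -0.7, 3.1], [-1.3, -0.7, 3.1], [-1.3, -0.7, 3.1], [-1.3, -0.7, 3.1], [-1.3, -0.7, 3.1], [-1.3, -0.7, 3.1], [-1.3, -0.7, 3.1]]
delta [[-1.32, -3.17, 0.28], [-1.49, -3.1, 0.22], [-1.65, -3.03, 0.17], [-1.81, -2.93, 0.13], [-1.96, -2.83, 0.08], [-2.11, -2.72, 0.05], [-2.26, -2.61, 0.01], [-2.39, -2.48, -0.01], [-2.53, -2.34, -0.05], [-2.65, -2.21, -0.06], [-2.76, -2.05, -0.07], [-2.88, -1.9, -0.09], [-2.97, -1.75, -0.1], [-3.07, -1.57, -0.09], [-3.14, -1.41, -0.09], [-3.22, -1.23, -0.08], [-3.28, -1.05, -0.07], [-3.34, -0.88, -0.04]]
```

Request:
step_arm --twist '[[-1.3, -0.7, 3.1], [-1.3, -0.7, 3.1], [-1.3, -0.7, 3.1], [-1.3, -0.7, 3.1], [-1.3, -0.7, 3.1], [-1.3, -0.7, 3.1], [-1.3, -0.7, 3.1], [-1.3, -0.7, 3.1], [-1.3, -0.7, 3.1], [-1.3, -0.7, 3.1], [-1.3, -0.7, 3.1], [-1.3, -0.7, 3.1]]' --delta_pos '[[-1.3, -3.2, 0.3], [-1.5, -3.1, 0.2], [-1.6, -3, 0.2], [-1.8, -2.9, 0.1], [-2, -2.8, 0.1], [-2.1, -2.7, 0], [-2.3, -2.6, 0], [-2.4, -2.5, 0], [-2.5, -2.3, 0], [-2.6, -2.2, -0.1], [-2.8, -2.1, -0.1], [-2.9, -1.9, -0.1]]' --claw '[0, 0, 0, 0, 0, 0, 0, 0, 0, 0, 0, 0]'

```text
t: 7.22
tool_pos: [0.5708, -0.1133, 0.2604]
eef_rot: [162.7, 2.8, 115.5]
contact_force: [1.0, 0.1, -3.0]
opening: 0.315
gripper_force: 59.9
```

Request:
step_arm --twist '[[-1.3, -0.7, 3.1], [-1.3, -0.7, 3.1], [-1.3, -0.7, 3.1], [-1.3, -0.7, 3.1], [-1.3, -0.7, 3.1], [-1.3, -0.7, 3.1], [0, 0, 0], [0, 0, 0]]' --delta_pos '[[-3, -1.7, -0.1], [-3.1, -1.6, -0.1], [-3.1, -1.4, -0.1], [-3.2, -1.2, -0.1], [-3.3, -1.1, -0.1], [-3.3, -0.9, 0], [0, 0, 0], [0, 0, 0]]' --claw '[0, 0, 0, 0, 0, 0, 0, 0]'

```text
t: 8.22
tool_pos: [0.557, -0.3165, 0.2438]
eef_rot: [154.5, -0.1, 96.8]
contact_force: [0.2, 0.8, -2.6]
opening: 0.314
gripper_force: 59.9
```

```bash
python3 - <<'E'
from h import *
from bench import robot
s=robot.read_state(); im=robot.snapshot("wrist"); print(s["t"],s["tool_pos"],s["eef_rot"],s["q"],s["contact_force"],s["opening"])
pickle.dump((s,im),open("w4.pkl","wb"))
c=np.array([.6345,-.2685,.07]);q=proj(im,c,s);print(q)
cv2.imwrite("pics/w4.png",im["color"])
E
```

```text
8.225 [ 0.55700713 -0.31646112  0.2437622 ] [ 1.54492014e+02 -6.35308946e-02  9.68241026e+01] [ -7.75369044   0.86393275  46.60374105 102.98673622 -21.63125399
  59.80635851  53.79050199] [ 0.15860774  0.82597509 -2.558736  ] 0.31435380226312054
[318.53668298 160.41894504]
```

View pics/w4.png

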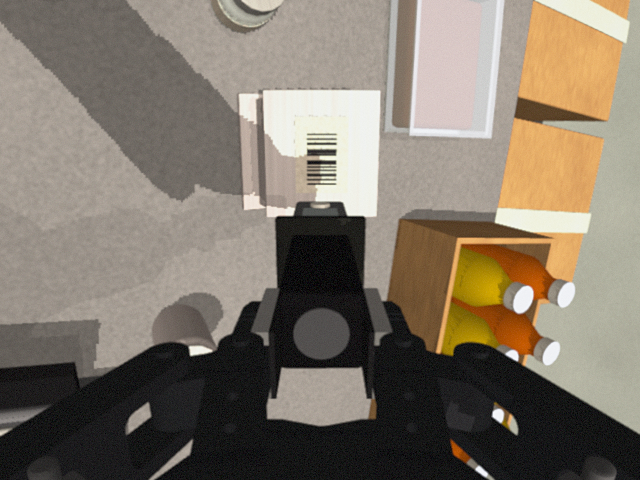

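The wrist view shows the label's bar centre at about (322,159), with plate corners near (264,90), (380,91), (377,217) and (266,217). I'll take a closer crop for accurate corners.

```bash
python3 - <<'E'
from h import *
s,im=pickle.load(open("w4.pkl","rb"))
cv2.imwrite("pics/c4.png",cv2.resize(im["color"][80:230,230:400],None,fx=4,fy=4,interpolation=cv2.INTER_CUBIC))
E
```

```text
(no output)
```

View pics/c4.png

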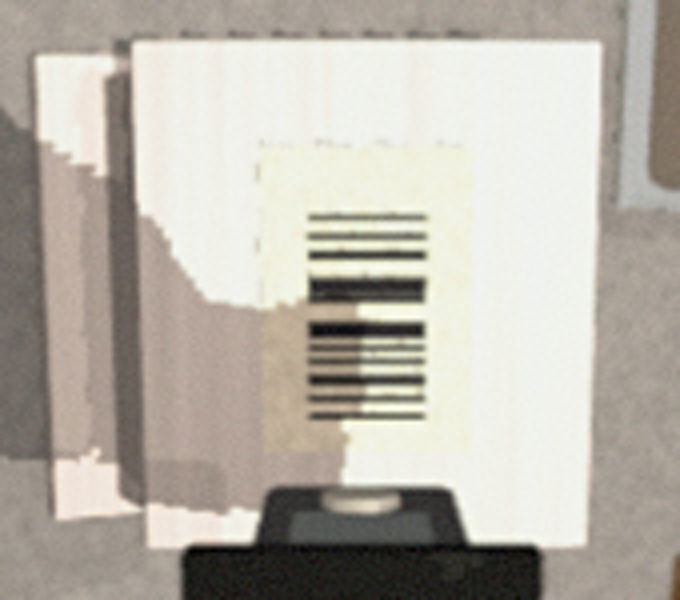

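```bash
python3 - <<'E'
from h import *
from scipy.optimize import least_squares
np.set_printoptions(precision=4,suppress=True)
s,im=pickle.load(open("w4.pkl","rb"))
px=np.array([(132,41),(602,43),(588,547),(148,548),(263,143),(474,145),(467,452),(263,452)])/4+[229.6,79.6]
loc=[(.05,-.055),(-.05,-.055),(-.05,.055),(.05,.055),(.023,-.033),(-.023,-.033),(-.023,.033),(.023,.033)]
def f(v,zf=False):
    z=v[5] if len(v)>5 else .07; tilt=v[3] if len(v)>3 else 25
    M=(R.from_euler('z',v[2],degrees=True)*R.from_euler('y',tilt,degrees=True)).as_matrix()
    off=v[4] if len(v)>4 else 0
    return np.concatenate([proj(im,np.array([v[0],v[1],z])+M@np.array([a,b,0]),s)-p for (a,b),p in zip(loc,px)])
for x0 in([.634,-.268,186],[.634,-.268,186,25],[.634,-.268,186,25,0,.07]):
    r=least_squares(f,x0);print(r.x,np.abs(r.fun).max(),r.fun.reshape(-1,2)[:8].round(1).tolist())
E
```

```text
[  0.6368  -0.2636 186.5723] 0.75858171394961 [[-0.1, -0.4], [0.4, -0.5], [-0.4, 0.2], [-0.4, -0.1], [-0.7, 0.8], [0.2, 0.4], [0.7, -0.1], [0.3, -0.2]]
[  0.6368  -0.2636 186.5613  24.5535] 0.7487785699769063 [[-0.1, -0.4], [0.3, -0.5], [-0.4, 0.1], [-0.4, 0.0], [-0.6, 0.7], [0.2, 0.4], [0.7, -0.2], [0.3, -0.1]]
[  0.6371  -0.2636 186.5625  24.6798  -2.7787   0.0693] 0.8154507501521095 [[0.0, -0.3], [0.2, -0.4], [-0.5, 0.0], [-0.3, -0.1], [-0.6, 0.8], [0.2, 0.5], [0.6, -0.2], [0.3, -0.2]]
```

```bash
python3 - <<'E'
from h import *
from bench import robot
T=T_tool(robot.read_state())
c=np.array([.6366,-.2644,.07]);n,Rt=lab(c,186.6)
p=c+.1520*n;print(p)
rows(T,p,Rt,6)
E
```

```text
[ 0.57278774 -0.27178333  0.20775878]
twist [[0.1, -0.0, 0.0], [0.1, -0.0, 0.0], [0.1, -0.0, 0.0], [0.1, -0.0, 0.0], [0.1, -0.0, 0.0], [0.1, -0.0, 0.0]]
delta [[0.69, 0.05, 0.69], [0.7, 0.05, 0.69], [0.69, 0.05, 0.69], [0.7, 0.05, 0.7], [0.69, 0.05, 0.69], [0.7, 0.06, 0.69]]
```

Request:
step_arm --twist '[[0.1, 0, 0], [0.1, 0, 0], [0.1, 0, 0], [0.1, 0, 0], [0.1, 0, 0], [0.1, 0, 0], [0, 0, 0], [0, 0, 0], [0, 0, 0]]' --delta_pos '[[0.7, 0.05, 0.7], [0.7, 0.05, 0.7], [0.7, 0.05, 0.7], [0.7, 0.05, 0.7], [0.7, 0.05, 0.7], [0.67, 0.05, 0.65], [0, 0, 0], [0, 0, 0], [0, 0, 0]]' --claw '[0, 0, 0, 0, 0, 0, 0, 0, 0]'

```text
t: 9.4
tool_pos: [0.5726, -0.2731, 0.2082]
eef_rot: [155.0, -0.0, 96.8]
contact_force: [1.3, 0.0, -2.9]
opening: 0.306
gripper_force: 59.9
```

```bash
python3 - <<'E'
from h import *
from bench import robot
s=robot.read_state();T=T_tool(s);im=robot.snapshot("wrist");sd=robot.snapshot("side")
c=np.array([.6366,-.2644,.07]);n,Rt=lab(c,186.6)
nose=T[:3,3]+T[:3,2]*.1018
print(s["t"],s["tool_pos"],s["eef_rot"],"angle",np.degrees(np.arccos(-T[:3,2]@n)),"dist",(nose-c)@n,"lat",Rt.T@(nose-c))
rows(T,c+.152*n,Rt,1)
p=proj(sd,nose).astype(int);q=lambda v:(proj(sd,v)-p+[75,75])*4
print(q(nose),q(c))
a=cv2.resize(sd["color"][p[1]-75:p[1]+75,p[0]-75:p[0]+75],(600,600),interpolation=cv2.INTER_CUBIC)
cv2.imwrite("pics/s5.png",a)
E
```

```text
9.4 [ 0.57262072 -0.27314444  0.20815698] [ 1.55049743e+02 -1.48652506e-02  9.68029891e+01] angle 0.11096894247455744 dist 0.05069731278804414 lat [-0.00115681 -0.00021257 -0.05069731]
twist [[-0.0, -0.1, 0.2]]
delta [[0.13, 0.01, 0.05]]
[301.16382963 303.87536715] [336.0436215  359.27186212]
```

View pics/s5.png

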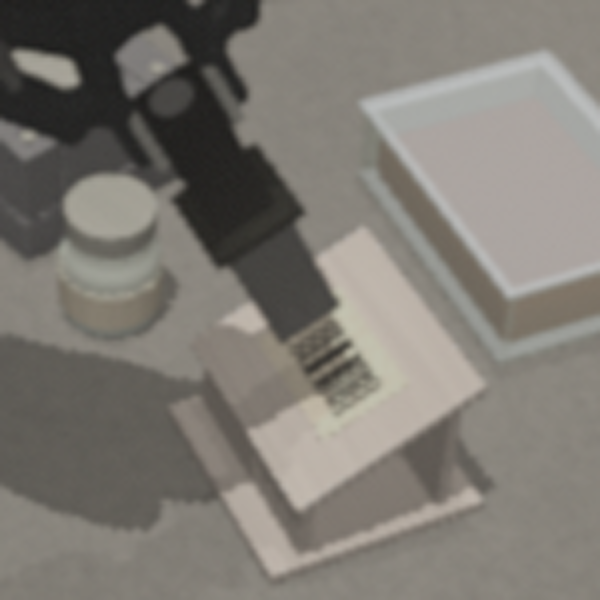

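The side view shows the wand aimed squarely at the bars, with its nose at about (308,318) and the label at about (338,365). The computed angle is 0.1° and the distance 51 mm. I'll hold it there for more than two seconds.

Request:
step_arm --twist '[[0, 0, 0], [0, 0, 0], [0, 0, 0], [0, 0, 0], [0, 0, 0], [0, 0, 0], [0, 0, 0], [0, 0, 0], [0, 0, 0], [0, 0, 0], [0, 0, 0], [0, 0, 0]]' --delta_pos '[[0.1, 0, 0.05], [0, 0, 0], [0, 0, 0], [0, 0, 0], [0, 0, 0], [0, 0, 0], [0, 0, 0], [0, 0, 0], [0, 0, 0], [0, 0, 0], [0, 0, 0], [0, 0, 0]]' --claw '[0, 0, 0, 0, 0, 0, 0, 0, 0, 0, 0, 0]'

```text
t: 11.0
tool_pos: [0.5727, -0.2714, 0.2073]
eef_rot: [155.1, -0.0, 96.9]
contact_force: [-0.3, -0.4, -2.2]
opening: 0.315
gripper_force: 59.9
```

Request:
step_arm --twist '[[0, 0, 0], [0, 0, 0], [0, 0, 0], [0, 0, 0], [0, 0, 0], [0, 0, 0], [0, 0, 0], [0, 0, 0], [0, 0, 0], [0, 0, 0]]' --delta_pos '[[0, 0, 0], [0, 0, 0], [0, 0, 0], [0, 0, 0], [0, 0, 0], [0, 0, 0], [0, 0, 0], [0, 0, 0], [0, 0, 0], [0, 0, 0]]' --claw '[0, 0, 0, 0, 0, 0, 0, 0, 0, 0]'

```text
t: 12.25
tool_pos: [0.5727, -0.2714, 0.2073]
eef_rot: [155.1, -0.0, 96.9]
contact_force: [0.3, -0.3, -2.0]
opening: 0.315
gripper_force: 59.9
```

```bash
python3 - <<'E'
from h import *
from bench import robot
s=robot.read_state();T=T_tool(s);print(s["t"],s["tool_pos"],s["eef_rot"])
th=np.radians(22.4);Rt=tool_R((0,0,-1),(np.cos(th),np.sin(th),0))
# back off along -tool z 7cm, then move offset from dock for viewing
T1=T.copy();T1[:3,3]-=T[:3,2]*.08
p=np.array([.565,-.027,.255])-.045*Rt[:,0];print(T1[:3,3],p)
rows(T1,p,Rt,9)
E
```

```text
12.25 [ 0.57271735 -0.27140638  0.20730039] [ 1.55082089e+02 -4.17663828e-02  9.68550854e+01]
[ 0.53925907 -0.27548194  0.27985335] [ 0.58214817 -0.06860457  0.255     ]
twist [[2.8, 0.4, -1.7], [2.8, 0.4, -1.7], [2.8, 0.4, -1.7], [2.8, 0.4, -1.7], [2.8, 0.4, -1.7], [2.8, 0.4, -1.7], [2.8, 0.4, -1.7], [2.8, 0.4, -1.7], [2.8, 0.4, -1.7]]
delta [[2.23, 0.56, 0.57], [2.2, 0.65, 0.55], [2.18, 0.75, 0.53], [2.15, 0.84, 0.51], [2.12, 0.92, 0.49], [2.09, 1.01, 0.45], [2.06, 1.09, 0.41], [2.02, 1.17, 0.37], [1.98, 1.24, 0.33]]
```

Request:
step_arm --twist '[[0, 0, 0], [0, 0, 0], [0, 0, 0], [2.8, 0.4, -1.7], [2.8, 0.4, -1.7], [2.8, 0.4, -1.7], [2.8, 0.4, -1.7], [2.8, 0.4, -1.7], [2.8, 0.4, -1.7], [2.8, 0.4, -1.7], [2.8, 0.4, -1.7], [2.8, 0.4, -1.7]]' --delta_pos '[[0, 0, -2], [0, 0, -3], [0, 0, -3], [2.2, 0.6, 0.6], [2.2, 0.6, 0.5], [2.2, 0.8, 0.5], [2.2, 0.8, 0.5], [2.1, 0.9, 0.5], [2.1, 1, 0.5], [2, 1.1, 0.4], [2, 1.2, 0.4], [2, 1.2, 0.3]]' --claw '[0, 0, 0, 0, 0, 0, 0, 0, 0, 0, 0, 0]'

```text
t: 13.75
tool_pos: [0.5822, -0.0666, 0.2539]
eef_rot: [-179.4, -0.3, 112.6]
contact_force: [0.3, 0.4, -2.2]
opening: 0.309
gripper_force: 59.9
```

Request:
step_arm --twist '[[0, 0, 0], [0, 0, 0], [0, 0, 0]]' --delta_pos '[[0, 0, 0], [0, 0, 0], [0, 0, 0]]' --claw '[0, 0, 0]'

```text
t: 14.12
tool_pos: [0.5815, -0.07, 0.2551]
eef_rot: [-179.6, -0.3, 112.3]
contact_force: [0.1, -0.2, -2.5]
opening: 0.312
gripper_force: 60.0
```

```bash
python3 - <<'E'
from h import *
from bench import robot
s=robot.read_state(); im=robot.snapshot("wrist"); print(s["t"],s["tool_pos"],s["eef_rot"],s["contact_force"],s["opening"])
pickle.dump((s,im),open("w6.pkl","wb"))
q=proj(im,(.565,-.0275,.065),s);print(q)
u,v=max(int(q[0])-100,0),max(int(q[1])-75,0);print(u,v)
cv2.imwrite("pics/w6.png",cv2.resize(im["color"][v:v+150,u:u+200],(800,600),interpolation=cv2.INTER_CUBIC))
E
```

```text
14.125 [ 0.58152655 -0.07004339  0.25510354] [-179.61251552   -0.29109304  112.34669947] [ 0.10199987 -0.15642685 -2.52930142] 0.3122360592047767
[321.79971269 152.83303577]
221 77
```

View pics/w6.png

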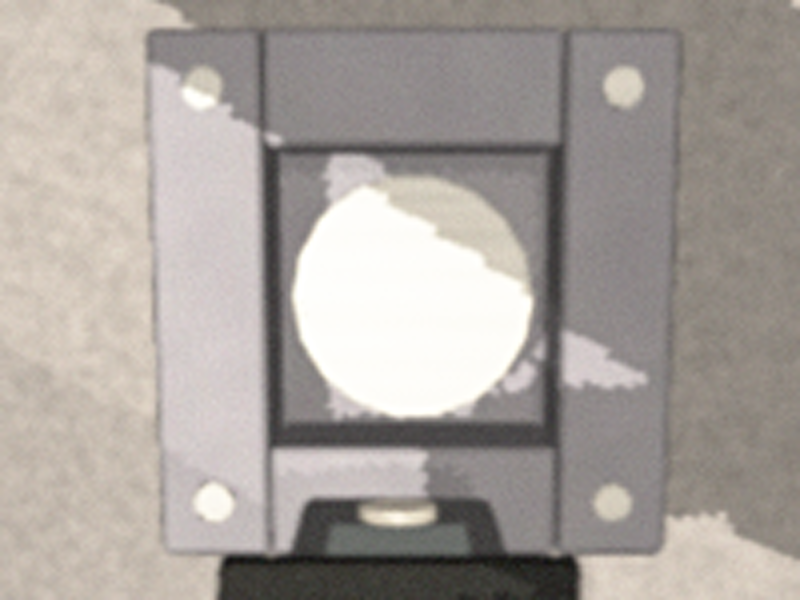

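The crop shows the plunger disc centred at (413,297) and the dock's screws at (201,88), (624,87), (612,502) and (213,501), square to the view.

```bash
python3 - <<'E'
from h import *
s,im=pickle.load(open("w6.pkl","rb"))
p=onz(im,(413/4+220.6,296.5/4+76.6),.065,s);print("plunger",p)
k=np.array([onz(im,(u/4+220.6,v/4+76.6),.075,s) for u,v in[(201,88),(624,87),(612,502),(213,501)]]);print("dock",k.mean(0),np.linalg.norm(k-np.roll(k,1,0),axis=1))
T=T_tool(s);th=np.radians(22.4)
p=(p+[.5649,-.0278,.065])/2;print(p)
rows(T,(p[0],p[1],.19),tool_R((0,0,-1),(np.cos(th),np.sin(th),0)),1)
E
```

```text
plunger [ 0.5659619  -0.02515605  0.065     ]
dock [ 0.56588773 -0.02530731  0.075     ] [0.08614692 0.08697185 0.08644129 0.08674697]
[ 0.56543095 -0.02647803  0.065     ]
twist [[-0.4, -0.3, -0.1]]
delta [[4.61, 0.21, 6.53]]
```

Request:
step_arm --twist '[[-0.4, -0.3, -0.1], [0, 0, 0], [0, 0, 0], [0, 0, 0], [0, 0, 0], [0, 0, 0], [0, 0, 0], [0, 0, 0], [0, 0, 0]]' --delta_pos '[[1.6, 0.1, 0], [1.6, 0.1, 0], [1.4, 0, 0], [0, 0, 1.5], [0, 0, 2], [0, 0, 2], [0, 0, 1], [0, 0, 0], [0, 0, 0]]' --claw '[0, 0, 0, 0, 0, 0, 0, 0, 0]'

```text
t: 15.3
tool_pos: [0.5666, -0.026, 0.1908]
eef_rot: [179.9, 0.0, 112.5]
contact_force: [-0.1, 0.7, -1.9]
opening: 0.315
gripper_force: 59.9
```

```bash
python3 - <<'E'
from h import *
from bench import robot
s=robot.read_state();sd=robot.snapshot("side");T=T_tool(s);print(s["t"],s["tool_pos"],s["eef_rot"],s["contact_force"],s["opening"])
th=np.radians(22.4);rows(T,(.5655,-.0264,.170),tool_R((0,0,-1),(np.cos(th),np.sin(th),0)),1)
n=T[:3,3]+T[:3,2]*.1018;p=proj(sd,n).astype(int)
cv2.imwrite("pics/s7.png",cv2.resize(sd["color"][p[1]-75:p[1]+75,p[0]-75:p[0]+75],(600,600),interpolation=cv2.INTER_CUBIC))
print((proj(sd,n)-p+75)*4)
E
```

```text
15.3 [ 0.56661397 -0.02596662  0.19081789] [1.79926566e+02 2.38326470e-02 1.12530100e+02] [-0.07924259  0.71749751 -1.8659592 ] 0.3149864392998398
twist [[0.1, 0.0, 0.1]]
delta [[0.0, -0.12, 2.08]]
[302.5178358  302.71632615]
```

View pics/s7.png

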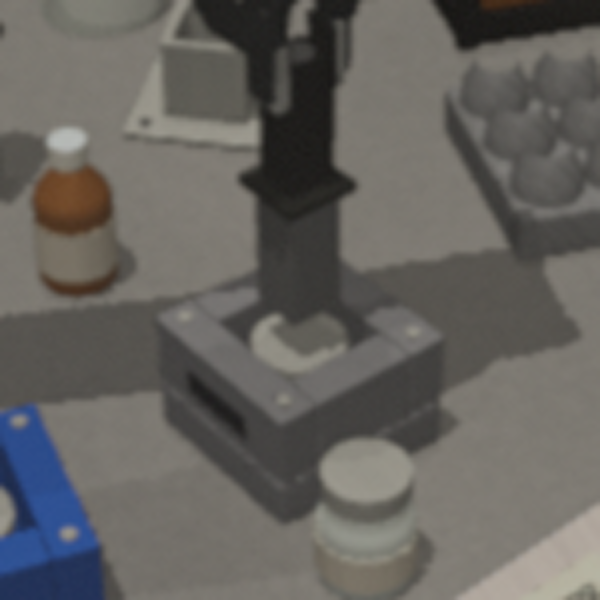

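The side view shows the wand upright over the plunger, with its nose at about (297,322) and the plunger disc at about (300,340). I'll descend gently and watch the force.

Request:
step_arm --twist '[[0, 0, 0], [0, 0, 0], [0, 0, 0], [0, 0, 0], [0, 0, 0], [0, 0, 0], [0, 0, 0]]' --delta_pos '[[0, -0.1, 0.5], [0, 0, 0.6], [0, 0, 0.4], [0, 0, 0.3], [0, 0, 0.2], [0, 0, 0.2], [0, 0, 0.2]]' --claw '[0, 0, 0, 0, 0, 0, 0]'

```text
t: 16.23
tool_pos: [0.5653, -0.0261, 0.1663]
eef_rot: [180.0, 0.0, 112.5]
contact_force: [-1.4, -0.3, -0.1]
opening: 0.31
gripper_force: 60.3
```

Request:
step_arm --twist '[[0, 0, 0], [0, 0, 0], [0, 0, 0], [0, 0, 0], [0, 0, 0], [0, 0, 0], [0, 0, 0], [0, 0, 0]]' --delta_pos '[[0, 0, 0.2], [0, 0, 0.2], [0, 0, 0.2], [0, 0, 0.2], [0, 0, 0.2], [0, 0, 0.2], [0, 0, 0], [0, 0, 0]]' --claw '[0, 0, 0, 0, 0, 0, 0, 0]'

```text
t: 17.23
tool_pos: [0.5653, -0.0261, 0.1544]
eef_rot: [180.0, 0.0, 112.5]
contact_force: [-1.7, 0.0, 3.9]
opening: 0.315
gripper_force: 60.8
```

Request:
step_arm --twist '[[0, 0, 0], [0, 0, 0], [0, 0, 0], [0, 0, 0], [0, 0, 0], [0, 0, 0]]' --delta_pos '[[0, 0, 0.15], [0, 0, 0.15], [0, 0, 0.15], [0, 0, 0.15], [0, 0, 0], [0, 0, 0]]' --claw '[0, 0, 0, 0, 0, 0]'

```text
t: 17.98
tool_pos: [0.5654, -0.0261, 0.1484]
eef_rot: [180.0, 0.0, 112.5]
contact_force: [-0.9, -1.1, 5.0]
opening: 0.312
gripper_force: 61.1
```

Request:
step_arm --twist '[[0, 0, 0], [0, 0, 0], [0, 0, 0], [0, 0, 0]]' --delta_pos '[[0, 0, 0.1], [0, 0, 0], [0, 0, 0], [0, 0, 0]]' --claw '[0, 0, 0, 0]'

```text
t: 18.48
tool_pos: [0.5654, -0.0262, 0.1474]
eef_rot: [180.0, 0.0, 112.5]
contact_force: [-1.8, 0.2, 6.8]
opening: 0.314
gripper_force: 61.1
```

Request:
step_arm --twist '[[0, 0, 0], [0, 0, 0], [0, 0, 0], [0, 0, 0]]' --delta_pos '[[0, 0, 0.1], [0, 0, 0], [0, 0, 0], [0, 0, 0]]' --claw '[0, 0, 0, 0]'

```text
t: 18.98
tool_pos: [0.5654, -0.0262, 0.1467]
eef_rot: [180.0, 0.0, 112.5]
contact_force: [-2.1, -0.3, 7.1]
opening: 0.317
gripper_force: 61.3
```

Request:
step_arm --twist '[[0, 0, 0], [0, 0, 0], [0, 0, 0], [0, 0, 0]]' --delta_pos '[[0, 0, 0.05], [0, 0, 0], [0, 0, 0], [0, 0, 0]]' --claw '[0, 0, 0, 0]'

```text
t: 19.48
tool_pos: [0.5655, -0.0262, 0.1466]
eef_rot: [179.9, 0.0, 112.5]
contact_force: [-2.2, -0.1, 10.8]
opening: 0.315
gripper_force: 61.6
```

Request:
step_arm --twist '[[0, 0, 0], [0, 0, 0], [0, 0, 0], [0, 0, 0]]' --delta_pos '[[0, 0, 0.05], [0, 0, 0], [0, 0, 0], [0, 0, 0]]' --claw '[0, 0, 0, 0]'

```text
t: 19.98
tool_pos: [0.5656, -0.0263, 0.1466]
eef_rot: [179.9, 0.0, 112.5]
contact_force: [-2.8, -1.1, 10.3]
opening: 0.316
gripper_force: 61.9
```

Request:
step_arm --twist '[[0, 0, 0], [0, 0, 0], [0, 0, 0], [0, 0, 0], [0, 0, 0], [0, 0, 0]]' --delta_pos '[[0, 0, 0.05], [0, 0, 0.05], [0, 0, 0], [0, 0, 0], [0, 0, 0], [0, 0, 0]]' --claw '[0, 0, 0, 0, 0, 0]'

```text
t: 20.72
tool_pos: [0.5658, -0.0264, 0.1466]
eef_rot: [179.9, 0.0, 112.5]
contact_force: [-4.3, -0.3, 15.8]
opening: 0.312
gripper_force: 62.6
```

```bash
python3 - <<'E'
from h import *
from bench import robot
s=robot.read_state();sd=robot.snapshot("side");im=robot.snapshot("wrist");print(s["t"],s["tool_pos"],s["eef_rot"],s["contact_force"],s["opening"],s["wrist_torque"])
p=proj(sd,s["tool_pos"]-[0,0,.1]).astype(int)
a=cv2.resize(sd["color"][p[1]-85:p[1]+65,p[0]-75:p[0]+75],(450,450),interpolation=cv2.INTER_CUBIC)
b=np.zeros((450,800,3),np.uint8);b[:,:450]=a;b[:262,450:]=cv2.resize(im["color"],(350,262));b[262:412,450:630]=im["color"][270:420,230:410]
cv2.imwrite("pics/s8.png",b)
E
```

```text
20.725 [ 0.56575601 -0.02636033  0.14655389] [1.79890311e+02 2.54035169e-03 1.12534538e+02] [-4.30974891 -0.32589037 15.75686996] 0.3117268105975494 [-0.19918951  1.51015315  0.01976791]
```

View pics/s8.png

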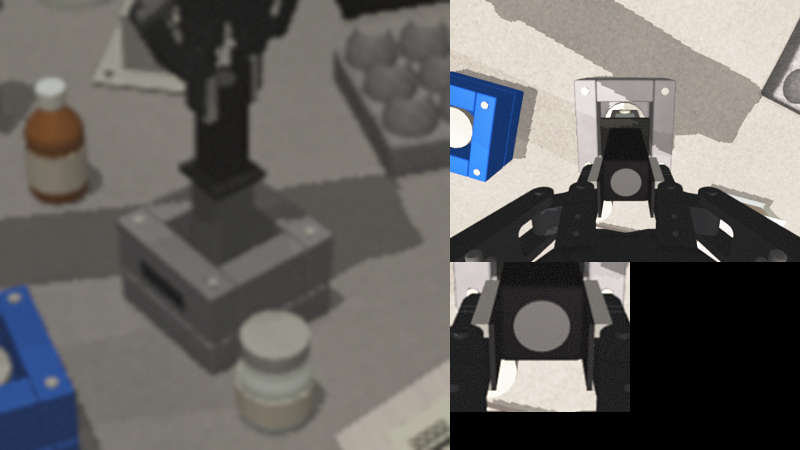

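The wand is upright in the well, and the handle end sits in the pads as it did after the grasp, so there was no slip. The TCP has stopped at 0.1466 m (0.1468 expected at the stop) while the force rises to 16 N, so the plunger is on its stop. I'm handing in.

```bash
python3 -c "
from bench import robot
print(robot.hand_in())"
```

```text
the job is handed in; nothing more can be done
None
```

I scanned the label from about 5 cm, held still for over 2 s. The scanner is still gripped, holding the plunger on its stop at about 16 N, and the job was handed in at about 21 s; the judge's result was not shown.

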